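# Change the battery packs of the backup power unit

## Task

Change the battery packs of the power unit: with the pin tool from the red rack hold down the recessed red release in the unit's sliding cover while you push the cover fully open, lift out every spent grey pack and lay it flat in the blue tray, and put every charged yellow pack from the bench into a bay of its own, pressed down level under its spring clip. Then slide the cover shut until it latches. At the end the pin tool must stand in its hole in the rack again; leave the spray can, the parts bin and the tape measure alone.

Things in the scene. Friction and masses are not known exactly. Their poses are not given: they have to be found in the camera images.
- unit: Backup power unit: grey-blue box 280 (x) x 218 (y) x 74 mm high, walls 8 mm, fixed. Origin: centre of its underside; x points from the front wall (display, nearest the robot) to the rear. The front half is an open-topped compartment with three bays side by side along y, over which the cover lies when shut; the rear half is a deck 52 mm high over which the cover slides open.
- cover (a joint): Grey sliding cover 133 x 200 x 18 mm between the side walls, top 74 mm above the bench. Value in m: 0 shut, 0.126 fully open, along the unit's +x. Friction 1.5 N; stays where left. Shut, it is latched with 1.5 mm of play until the release is pressed 3.5 mm or more; past 18 mm it is free. It latches by itself when pushed home (5 to 15 N over the last 18 mm), no pressing needed.
- bar (a point): Middle of the top of the black thumb bar on the cover, 86 mm above the bench; moves with the cover. The bar is 10 mm thick (unit x), 110 mm long (unit y) and stands 12 mm above the cover.
- release (a joint): Recessed red release button in the cover, for opening: value in m, 0 up, 0.005 fully down. It lies in a square well 16 x 16 mm marked by a yellow frame, 53 mm in front (unit -x) of the thumb bar's middle; too narrow for fingers. Sprung: 1.5 N to start, 4.5 N fully down.
- button (a point): Middle of the release button's top face, 7 mm below the cover's top when up (67 mm above the bench); moves with cover and button.
- pin: Pin tool, 104 mm long, 80 g. Origin: its tip; z runs along it to the top of the handle. Round steel pin 8 mm thick from 0 to 44 mm, then a square green handle 20 x 20 mm from 44 to 104 mm whose faces look along its own x and y. Stands upright in the rack, the handle's foot on the rack's top.
- rack: Red tool rack, 150 (x) x 50 (y) x 48 mm high, fixed. Origin: centre of its underside. The pin tool's hole is 45 mm from the centre on the -x side; two screwdriver handles (19 mm thick, 52 mm tall) stand on it 35 and 60 mm from the centre on the +x side.
- hole (a point): Mouth of the pin tool's hole in the rack's top, 48 mm above the bench; hole 17 mm wide, right through.
- fresh1: Charged battery pack (two or three lie on the bench), yellow with dark bands, 220 g: flat block 90 (x) x 54 (y) x 22 mm high with a black grip rib 56 (x) x 16 (y) x 18 mm high on its middle (40 mm in all). Origin: centre of its underside; z up. Either end may face the front.
- fresh2: Charged battery pack (two or three lie on the bench), yellow with dark bands, 220 g: flat block 90 (x) x 54 (y) x 22 mm high with a black grip rib 56 (x) x 16 (y) x 18 mm high on its middle (40 mm in all). Origin: centre of its underside; z up. Either end may face the front.
- fresh3: Charged battery pack (two or three lie on the bench), yellow with dark bands, 220 g: flat block 90 (x) x 54 (y) x 22 mm high with a black grip rib 56 (x) x 16 (y) x 18 mm high on its middle (40 mm in all). Origin: centre of its underside; z up. Either end may face the front.
- spent1: Spent battery pack, grey with red bands, of the same shape and size as the charged ones; it starts in bay 1 of the unit under its clip (two or three spent packs are present).
- spent2: Spent battery pack, grey with red bands, of the same shape and size as the charged ones; it starts in bay 2 of the unit under its clip (two or three spent packs are present).
- spent3: Spent battery pack, grey with red bands, of the same shape and size as the charged ones; it starts in bay 3 of the unit under its clip (two or three spent packs are present).
- tray: Blue open tray for spent packs, 210 (x) x 130 (y) x 35 mm high, walls and floor 4 mm, fixed. Origin: centre of its underside. Three packs lie side by side in it along its x, each lengthwise along its y.
- bay1 (a point): Centre of the floor of bay 1 (unit +y side), 12 mm above the bench. Each bay is 97 (unit x) x 62 mm (unit y); a pack lies in it lengthwise along unit x with about 4 mm of play each way. Bays lie 70 mm apart; a ledge 28 mm above the bench bounds them in front, ribs 22 mm above the bench lie between them.
- bay2 (a point): The same for bay 2 (middle). Each bay has a steel spring clip at its rear end; its nose, sloped above and below, reaches 7.5 mm into the bay, 35 to 53 mm above the bench. It gives way backwards when a pack is pressed down on it and again when one is lifted out (4 to 8 N at the pack's rear end each time). A pack just laid in may stay tilted on it; pressed to the floor it lies level.
- bay3 (a point): The same for bay 3 (unit -y side). With the cover fully open all three bays are free from above, but for a steel striker bracket 44 mm wide that reaches 21 mm into the compartment from the middle of the front wall, 63 to 70 mm above the bench; it ends 4 mm before the bays begin.
- spray_can: White spray can, 64 mm wide, 160 mm tall, standing. Bystander. Origin: centre of its underside.
- parts_bin: Red parts bin 130 x 90 x 60 mm with nuts in it, heavy. Bystander. Origin: centre of its underside.
- tape_measure: Yellow tape measure 70 x 34 x 64 mm. Bystander. Origin: centre of its underside.
Mind the look-alikes: they are no part of the job. Leave any green or turquoise look-alike of the fresh1 alone. What is shaped like the fresh2 but green or purple is not meant.

How it is judged (in metres and radians):
On the way, in this order (a step that is already met when the one before it is completed fails the run):
1. the pin's tip holds the release down while the cover is pushed past its latch (value of joint release above 0.003 m and value of joint cover above 0.005 m and distance between pin and button below 0.012 m).
2. the cover is fully open (value of joint cover above 0.115 m), for 0.1 s.
3. every charged pack lies level in a bay of its own (((horizontal distance between fresh1 and bay1 below 0.009 m and z of fresh1 in the frame of unit between 0.009 and 0.015 m and angle between fresh1's own z axis and vertical below 0.05 rad and angle between the x axis of fresh1 and the x axis of unit, either way round below 0.12 rad) or (horizontal distance between fresh1 and bay2 below 0.009 m and z of fresh1 in the frame of unit between 0.009 and 0.015 m and angle between fresh1's own z axis and vertical below 0.05 rad and angle between the x axis of fresh1 and the x axis of unit, either way round below 0.12 rad) or (horizontal distance between fresh1 and bay3 below 0.009 m and z of fresh1 in the frame of unit between 0.009 and 0.015 m and angle between fresh1's own z axis and vertical below 0.05 rad and angle between the x axis of fresh1 and the x axis of unit, either way round below 0.12 rad)) and ((horizontal distance between fresh2 and bay1 below 0.009 m and z of fresh2 in the frame of unit between 0.009 and 0.015 m and angle between fresh2's own z axis and vertical below 0.05 rad and angle between the x axis of fresh2 and the x axis of unit, either way round below 0.12 rad) or (horizontal distance between fresh2 and bay2 below 0.009 m and z of fresh2 in the frame of unit between 0.009 and 0.015 m and angle between fresh2's own z axis and vertical below 0.05 rad and angle between the x axis of fresh2 and the x axis of unit, either way round below 0.12 rad) or (horizontal distance between fresh2 and bay3 below 0.009 m and z of fresh2 in the frame of unit between 0.009 and 0.015 m and angle between fresh2's own z axis and vertical below 0.05 rad and angle between the x axis of fresh2 and the x axis of unit, either way round below 0.12 rad)) and ((horizontal distance between fresh3 and bay1 below 0.009 m and z of fresh3 in the frame of unit between 0.009 and 0.015 m and angle between fresh3's own z axis and vertical below 0.05 rad and angle between the x axis of fresh3 and the x axis of unit, either way round below 0.12 rad) or (horizontal distance between fresh3 and bay2 below 0.009 m and z of fresh3 in the frame of unit between 0.009 and 0.015 m and angle between fresh3's own z axis and vertical below 0.05 rad and angle between the x axis of fresh3 and the x axis of unit, either way round below 0.12 rad) or (horizontal distance between fresh3 and bay3 below 0.009 m and z of fresh3 in the frame of unit between 0.009 and 0.015 m and angle between fresh3's own z axis and vertical below 0.05 rad and angle between the x axis of fresh3 and the x axis of unit, either way round below 0.12 rad))), for 0.3 s.
At the end, for the whole second after the job is handed in: Each charged pack in its own bay: 9 mm from its centre at most, 3 mm from the floor, level to 0.05 rad, lengthwise to 0.12 rad. Each spent pack flat in the tray (0.3 rad). Cover shut to 4 mm and latched, release up to 1.5 mm. Pin tool in its hole (10 mm, upright to 0.12 rad). All at rest (all of step 3 and x of spent1 in the frame of tray between -0.088 and 0.088 m and y of spent1 in the frame of tray between -0.055 and 0.055 m and z of each of spent1, spent2, spent3 in the frame of tray below 0.03 m and angle between each of spent1, spent2, spent3's own z axis and vertical below 0.3 rad and x of spent2 in the frame of tray between -0.088 and 0.088 m and y of spent2 in the frame of tray between -0.055 and 0.055 m and x of spent3 in the frame of tray between -0.088 and 0.088 m and y of spent3 in the frame of tray between -0.055 and 0.055 m and linear speed of each of fresh1, fresh2, fresh3, spent1, spent2, spent3, pin below 0.02 m/s and value of joint cover below 0.004 m and value of joint release below 0.0015 m and horizontal distance between pin and hole below 0.01 m and height (world z) of pin below 0.01 m and angle between pin's own z axis and vertical below 0.12 rad); the robot touches nothing.
It fails at once if the spray can is moved more than 30 mm (distance of spray_can from where it was at the start of the episode above 0.03 m).
It fails at once if the parts bin is moved more than 30 mm (distance of parts_bin from where it was at the start of the episode above 0.03 m).
It fails at once if the tape measure is moved more than 30 mm (distance of tape_measure from where it was at the start of the episode above 0.03 m).
Of fresh1, fresh2, fresh3 only 2 to 3 are there at a start; the rules pass over those that are not, and their reading is None.
Of spent1, spent2, spent3 only 2 to 3 are there at a start; the rules pass over those that are not, and their reading is None.
At some moment in a run one of fresh1, fresh2, fresh3 may be knocked a few centimetres aside while the robot is not near it.
It also fails if it takes over 210 s, if anything falls off the work surface, if the arm or the gripper's body presses on something with over 40 N, if the wrist force passes 120 N, or if a joint passes its speed limit or range.

## Robot

A 6-joint arm with a two-finger parallel gripper is mounted at the origin on the work surface. World frame = base frame: x ahead of the robot, y to its left, z up, the work surface at z = 0. Lengths are in mm, angles in rad, forces in N, time in s.
With the tool pointing down it reaches from about 300 to 950 mm from the base axis. Payload 3.1 kg.
Tool frame: the origin (TCP) lies between the finger pads; the fingertips stand 14 mm ahead of it and the grasp point (between the pads) lies 5 mm behind it; x points along the fingers, y is the direction in which the jaws open and shut, and the axes are right-handed (so a half turn about x gives the same grasp; the last joint's range is limited). The gripper opens to 85 mm and grips with 20 to 120 N. Pads are 22 mm wide; open, the fingers measure 114 mm over their backs; the gripper's body (76 mm by 85 mm) begins 54 mm behind the grasp point. The pads swing forward as they close: fully open they stand 13 mm farther back than shut.
Start: joints at [1.233, 0.308, 1.634, -0, 1.2, -0.07], TCP at [165.408, 602.721, 245.272] pointing down, gripper open.
Joint ranges: [-3.06, 3.06], [-0.79, 1.96], [0.05, 2.63], [-1.19, 4.34], [0.05, 2.64], [-2.94, 2.94]. Speed limits (rad/s): [2.79, 2.79, 3.14, 3.14, 3.14, 3.14].

## Interface

Orientations are given as a unit quaternion [w, x, y, z].
In Python, from bench import bot gives the robot as it stands. Calls block until the motion is done:
- bot.move_ptp(position, orientation): joint-space move of the TCP to a pose.
- bot.line_to(position, velocity=150, attitude=None): straight line of the TCP; attitude=None keeps the orientation; velocity is the mean speed in mm/s.
- bot.move_joints(angles): joint-space move.
- bot.command_gripper(opening, squeeze=None): finger opening in mm; squeeze is the grip in N (None keeps the last); returns when the fingers have stopped.
- bot.wait(seconds).
- bot.ik(position, orientation): joint angles nearest the present ones, or None.
- bot.camera(name): name is "scene" or "top" or "wrist"; returns a dict with "color" (384x512x3 uint8, blue, green, red), "fx", "fy", "cx", "cy" (pixels), "xyz" and "rotation" of the camera in the world. Camera axes: x right, y up, looking along -z (the intrinsics and any distortion apply to the point x, -y, -z); pixel columns grow to the right and rows downward; lengths in mm; the calibration is good to about 2 mm. A picture is of the moment at which its call begins. There is no depth.
A pose or a line that the arm cannot do raises bot.Unreachable and nothing moves.
- bot.hand_in(): hands the job in, once; it reports no verdict.
Readings, each from a call of its own:
- bot.current_time_s(): time.
- bot.current_joint_pos(): joint angles.
- bot.current_qd(): joint speeds.
- bot.current_joint_efforts(): joint torques, N m.
- bot.current_tcp_pos(): TCP position.
- bot.current_tool_rot(): TCP orientation.
- bot.current_force(): force on the tool from outside, world axes, zero at the start.
- bot.current_ft_torque(): the same for the moment, N m.
- bot.current_gripper_width(): finger opening in mm.
Only numpy, scipy, OpenCV 4.12 (cv2) and the standard library are available. Lean on these libraries where they do the work, as an engineer would, in place of code of your own. Each camera call takes 0.05 s, during which the arm holds its last target.

## Working session

There is one attempt and no reset: what is moved stays moved. The work goes in short steps, each a Python script; the robot and the scene stay as the last script left them, time stands still between calls to the robot, and variables do not carry over. Pictures are saved under pics/ and viewed, and the job is handed in when it is done.

```bash
ls; mkdir -p pics; python3 - <<'E'
from bench import bot
import cv2
for n in ["scene","top","wrist"]:
    c=bot.camera(n); cv2.imwrite(f"pics/{n}0.png",c["color"])
    print(n,{k:(v if not hasattr(v,'tolist') else v.tolist()) for k,v in c.items() if k!="color"})
print(bot.current_time_s(),bot.current_tcp_pos(),bot.current_tool_rot(),bot.current_force())
E
```

```text
pics
scene {'fx': 382.663624221132, 'fy': 382.663624221132, 'cx': 258.9013428903359, 'cy': 194.8420826003298, 'xyz': [1250.5536885833953, -39.01989010204436, 903.0857252058074], 'rotation': [0.6425437433413485, 0.2404678007314779, 0.24967620514758898, 0.6833553740824408]}
top {'fx': 481.2563437227305, 'fy': 481.2563437227305, 'cx': 258.6025815258381, 'cy': 185.33316846665807, 'xyz': [276.9298608315444, -58.76587527322092, 1528.2865241763052], 'rotation': [0.7071308732883645, 0.06207205900234589, -0.07450809153407985, -0.7004009793179857]}
wrist {'fx': 328.8063480929649, 'fy': 328.8063480929649, 'cx': 254.89744562260273, 'cy': 194.43991537448872, 'xyz': [97.89208664708947, 621.5387623333146, 371.9319315334528], 'rotation': [0.7871564535113876, -0.11124569239717841, -0.08358924526585602, 0.6008510228786597]}
0.15 [165.19424887 602.12950842 244.2999786 ] [ 0.70064438  0.09376171  0.70091031 -0.09503126] [ 0.39491886  0.10072133 -0.44113349]
```

View pics/scene0.png

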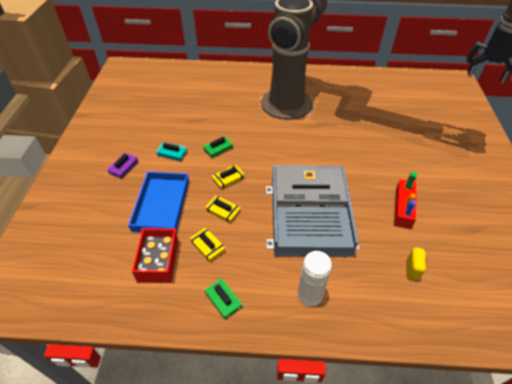

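View pics/top0.png

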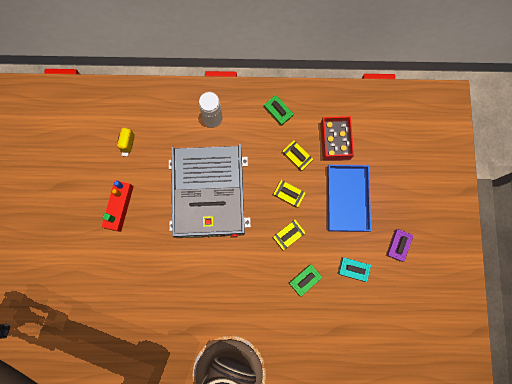

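View pics/wrist0.png

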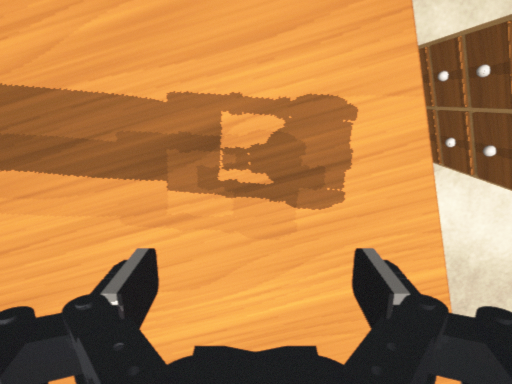

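The scene view shows the unit, with the rack on the robot's left and the tray and packs on its right. In the top view the unit centre is about (208,191), the rack (118,206), the tray (349,198), and the three yellow packs (297,155), (289,193) and (289,235). I'll get coarse positions from these, then refine with the wrist camera.

```bash
cat > h.py <<'E'
from bench import bot
import numpy as np, cv2
from scipy.spatial.transform import Rotation as R
def q2R(q): return R.from_quat([q[1],q[2],q[3],q[0]])
def R2q(r):
    x=r.as_quat(); return [x[3],x[0],x[1],x[2]]
def proj(c,P):
    P=np.atleast_2d(P); p=q2R(c["rotation"]).inv().apply(P-np.array(c["xyz"]))
    return np.c_[c["cx"]+c["fx"]*p[:,0]/-p[:,2], c["cy"]-c["fy"]*p[:,1]/-p[:,2]]
def back(c,uv,z):
    uv=np.atleast_2d(uv).astype(float)
    d=np.c_[(uv[:,0]-c["cx"])/c["fx"],-(uv[:,1]-c["cy"])/c["fy"],-np.ones(len(uv))]
    d=q2R(c["rotation"]).apply(d); o=np.array(c["xyz"])
    s=(z-o[2])/d[:,2]; return o+s[:,None]*d
def down(yaw):
    """tool pointing down, jaw axis (tool y) at angle yaw from world x"""
    x=np.array([0,0,-1.]); y=np.array([np.cos(yaw),np.sin(yaw),0]); z=np.cross(x,y)
    return R2q(R.from_matrix(np.c_[x,y,z]))
def shot(name,f,draw=None,scale=1):
    c=bot.camera(name); im=c["color"].copy()
    if draw is not None:
        for P in draw:
            for u in proj(c,P): cv2.circle(im,tuple(int(round(t)) for t in u),2,(255,0,255),-1)
    if scale!=1: im=cv2.resize(im,None,fx=scale,fy=scale)
    cv2.imwrite(f"pics/{f}.png",im); return c
E
python3 - <<'E'
from h import *
c=bot.camera("top"); hsv=cv2.cvtColor(c["color"],cv2.COLOR_BGR2HSV)
for n,lo,hi,z in [("yellow",(24,180,120),(34,255,255),22),("blue",(100,150,80),(125,255,255),20),("red",(0,200,100),(5,255,255),48)]:
    m=cv2.inRange(hsv,lo,hi)
    m=cv2.morphologyEx(m,cv2.MORPH_CLOSE,np.ones((7,7)))
    k,l,s,ce=cv2.connectedComponentsWithStats(m)
    for i in range(1,k):
        if s[i,4]>25:
            pts=np.argwhere(l==i)[:,::-1]
            w=back(c,pts,z)[:,:2].astype(np.float32)
            r=cv2.minAreaRect(w); print(n,s[i],ce[i].round(1),[np.round(t,1) for t in r])
t=q2R(bot.current_tool_rot()); print(t.as_matrix().round(3))
w=bot.camera("wrist"); print(t.inv().apply(np.array(w["xyz"])-bot.current_tcp_pos()), (t.inv()*q2R(w["rotation"])).as_matrix().round(3))
# zoomed crops
im=c["color"]
cv2.imwrite("pics/z1.png",cv2.resize(im[80:310,90:290],None,fx=3.4,fy=2.6*3.4/3.4) if 0 else cv2.resize(im[130:250,95:270],None,fx=4.5,fy=4.5))
E
```

```text
yellow [117 128  13  19 156] [123.2 137.2] [array([726.3, 355.2]), array([26.9, 61.9]), np.float64(79.9)]
yellow [283 141  30  29 426] [297.5 154.7] [array([ 675.4, -209.4]), array([88.4, 51.8]), np.float64(44.4)]
yellow [274 180  31  27 446] [289.1 193.1] [array([ 548.5, -181.2]), array([88.2, 52.3]), np.float64(63.5)]
yellow [203 216  10  10  42] [207.  220.9] [array([457.7,  75.3]), array([28.4, 28.2]), np.float64(1.5)]
yellow [274 220  31  30 474] [288.9 234.2] [array([ 417.7, -180.2]), array([53.5, 89.5]), np.float64(37.2)]
blue [ 328  165   43   66 2708] [348.9 197.7] [array([ 537.7, -373. ]), array([131.8, 211.4]), np.float64(89.9)]
blue [114 181   9   7  37] [118.1 184.1] [array([571. , 361.9]), array([25.6, 13.2]), np.float64(46.5)]
red [ 44  69  33   5 157] [60. 71.] [array([939.7, 566.8]), array([ 13.9, 102.8]), np.float64(0.9)]
red [205  71  32   6 152] [220.4  73.5] [array([939.4,  44.1]), array([102. ,  16.4]), np.float64(87.7)]
red [364  74  31   5 154] [379.1  76. ] [array([ 938.9, -478.1]), array([ 14.1, 100. ]), np.float64(0.9)]
red [321 116  33  41 260] [334.9 136.6] [array([ 731.3, -332.8]), array([131.5,  99.7]), np.float64(2.9)]
red [101 181  32  50 928] [116.9 205.5] [array([499.5, 353.1]), array([ 62.5, 149.7]), np.float64(78.1)]
[[-0.001  0.265  0.964]
 [-0.001  0.964 -0.265]
 [-1.    -0.002 -0.   ]]
[-127.61233483    0.63158788  -70.05208705] [[-0.     0.276 -0.961]
 [ 1.    -0.001 -0.   ]
 [-0.001 -0.961 -0.276]]
```

View pics/z1.png

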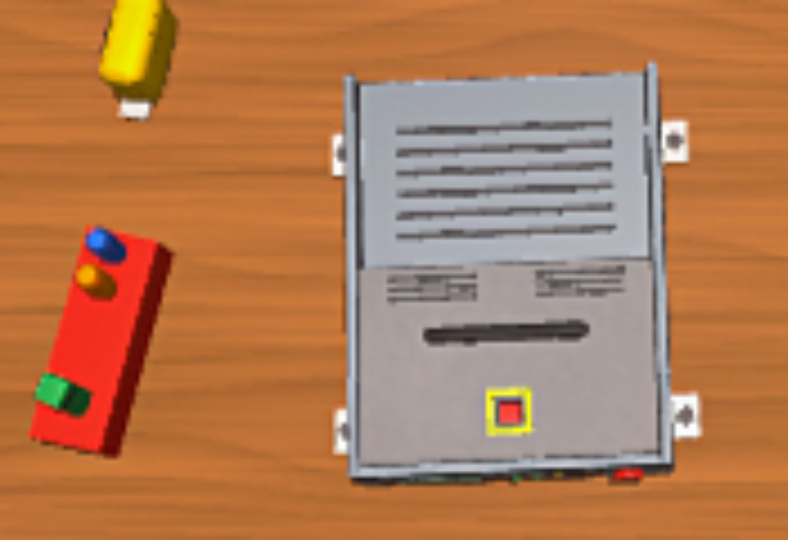

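```bash
python3 - <<'E'
from h import *
import pickle
D={}
q=down(np.pi/2)
for n,p in [("rack",[430,350,240]),("unit",[470,75,330]),("packs",[490,-190,330]),("tray",[500,-330,330])]:
    t=bot.current_time_s()
    bot.move_ptp(p,q); bot.wait(0.25)
    c=shot("wrist","w_"+n); D[n]=c; print(n,bot.current_time_s()-t,bot.current_joint_pos())
pickle.dump(D,open("views.pkl","wb"))
E
```

```text
rack 1.6667 [ 6.06016990e-01  1.78519381e-01  1.80639654e+00  7.36836380e-05
  1.15668060e+00 -9.66069251e-01]
unit 1.4249999999999998 [ 6.83533832e-02 -5.78620701e-02  1.87255851e+00  9.22361896e-05
  1.32781589e+00 -1.50398137e+00]
packs 1.3333 [-4.50831964e-01  4.43737851e-02  1.76978390e+00  1.41023108e-04
  1.32724158e+00 -2.02345075e+00]
tray 0.9167000000000005 [-6.54295708e-01  1.92441339e-01  1.60471661e+00  1.57859377e-04
  1.34419234e+00 -2.22678907e+00]
```

View pics/w_rack.png

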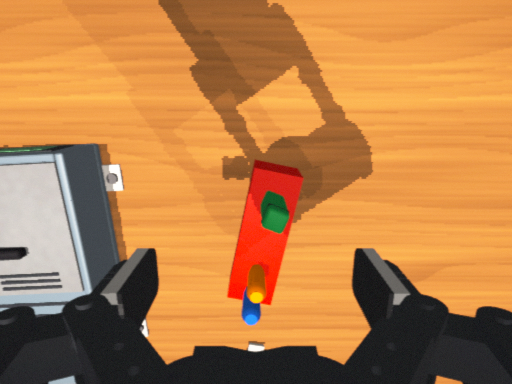

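View pics/w_unit.png

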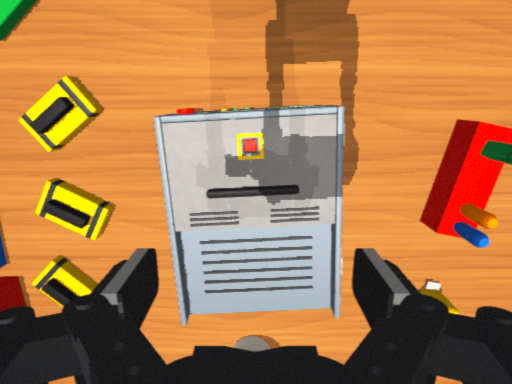

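View pics/w_packs.png

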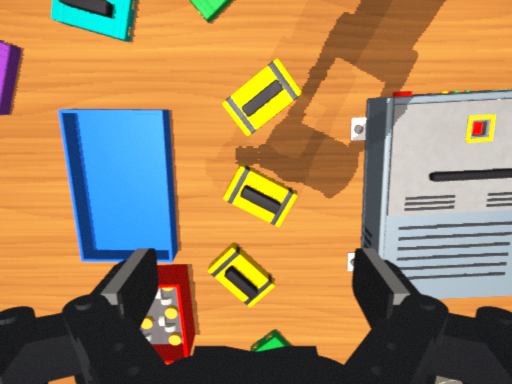

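View pics/w_tray.png

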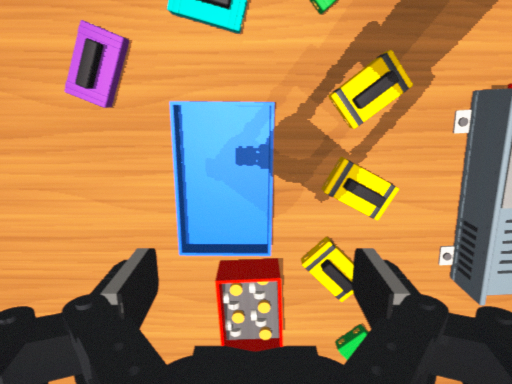

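```bash
python3 - <<'E'
from h import *
import pickle
D=pickle.load(open("views.pkl","rb"))
c=D["unit"]; im=c["color"]
hsv=cv2.cvtColor(im,cv2.COLOR_BGR2HSV)
def rects(c,lo,hi,z,amin,amax=1e9,roi=None,close=0):
    hsv=cv2.cvtColor(c["color"],cv2.COLOR_BGR2HSV); m=cv2.inRange(hsv,lo,hi)
    if roi: 
        k=np.zeros_like(m); k[roi[1]:roi[3],roi[0]:roi[2]]=1; m*=k
    if close: m=cv2.morphologyEx(m,cv2.MORPH_CLOSE,np.ones((close,close)))
    k,l,s,ce=cv2.connectedComponentsWithStats(m)
    for i in range(1,k):
        if amin<s[i,4]<amax:
            pts=np.argwhere(l==i)[:,::-1]
            r=cv2.minAreaRect(back(c,pts,z)[:,:2].astype(np.float32)); print(s[i,:4],ce[i].round(1),[np.round(t,1) for t in r], back(c,ce[i],z).round(1))
print("frame");rects(c,(24,150,100),(34,255,255),74,30,roi=(220,120,290,170))
print("bar");rects(c,(0,0,0),(180,255,45),86,100,roi=(200,175,310,210))
print("packs from unit view");rects(c,(24,180,100),(34,255,255),22,300,roi=(0,60,120,310),close=9)
print("packs");rects(D["packs"],(24,180,100),(34,255,255),22,300,roi=(200,50,310,310),close=9)
print("packs ribs");rects(D["packs"],(0,0,0),(180,255,50),40,100,roi=(200,50,310,310))
print("tray");rects(D["packs"],(98,150,60),(125,255,255),35,1000,close=5)
rects(D["tray"],(98,150,60),(125,255,255),35,1000,close=5)
print("handle");rects(D["rack"],(55,100,90),(85,255,255),108,50,roi=(240,180,300,240))
print("racktop");rects(D["rack"],(0,200,200),(5,255,255),48,200)
a=cv2.resize(im[90:330,145:355],None,fx=3.2,fy=2.5); cv2.imwrite("pics/zu.png",a)
a=cv2.resize(D["rack"]["color"][150:310,220:310],None,fx=3.5,fy=3.5); cv2.imwrite("pics/zr.png",a)
E
```

```text
frame
[237 133  26  26] [249.7 144. ] [array([450.6,  70.5]), array([29., 29.]), np.float64(0.5)] [[448.7  70.7  74. ]]
bar
[209 185  90  10] [267.6 189.4] [array([501.9,  75.2]), array([ 10.1, 104.1]), np.float64(3.1)] [[500.1  91.7  86. ]]
packs from unit view
[19 76 81 76] [ 60.4 113.4] [array([ 418. , -175.4]), array([57.2, 94.4]), np.float64(37.7)] [[ 416.7 -173.5   22. ]]
[ 35 180  78  60] [ 74.2 207.6] [array([ 546.4, -176.7]), array([92.6, 61.3]), np.float64(62.1)] [[ 544.  -174.7   22. ]]
[ 32 257  64  50] [ 63.9 278.3] [array([ 664.4, -207.5]), array([73., 68.]), np.float64(45.3)] [[ 654.7 -206.4   22. ]]
packs
[222  59  79  77] [261.1  97.5] [array([ 418. , -179.8]), array([53.7, 89.6]), np.float64(38.0)] [[ 417.3 -180.2   22. ]]
[223 165  74  62] [258.8 194.7] [array([ 548.1, -180.5]), array([90. , 55.2]), np.float64(62.2)] [[ 545.9 -182.3   22. ]]
[208 244  67  63] [241.3 274.6] [array([ 672.6, -207.1]), array([92. , 59.5]), np.float64(45.0)] [[ 669.3 -207.6   22. ]]
packs ribs
[226 266  32  27] [242.  278.1] [array([ 668.2, -205.3]), array([54.2, 14. ]), np.float64(47.5)] [[ 664.5 -205.9   40. ]]
tray
[ 59 109 118 153] [120.5 181.8] [array([ 536.4, -365.3]), array([136.5, 208.8]), np.float64(89.7)] [[ 524.9 -365.6   35. ]]
[171 103 103 152] [223.  178.4] [array([ 536.7, -369.8]), array([128.4, 206. ]), np.float64(89.9)] [[ 529.9 -369.9   35. ]]
handle
[262 207  26  26] [274.9 219.4] [array([456. , 368.4]), array([18.9, 19.3]), np.float64(69.5)] [[456.  368.4 108. ]]
racktop
[228 169  75 135] [262.2 232.2] [array([501.1, 359.6]), array([ 50.5, 147.9]), np.float64(78.0)] [[492.4 359.4  48. ]]
```

View pics/zu.png

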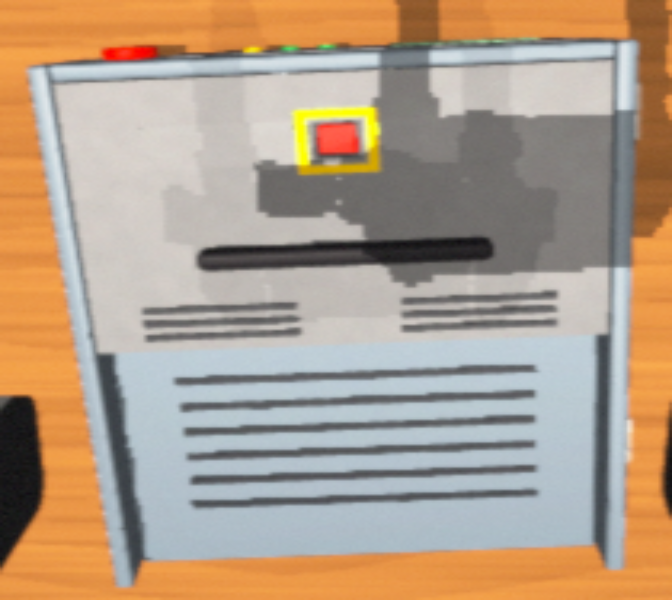

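View pics/zr.png

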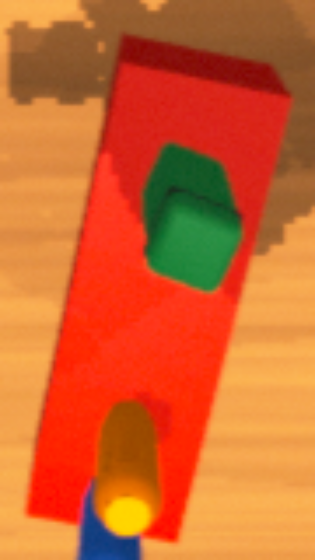

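```bash
python3 - <<'E'
from h import *
import pickle
D=pickle.load(open("views.pkl","rb"))
c=D["unit"]
P=back(c,[(155,116.4),(343.8,106.8),(339.4,316),(181.9,323.2)],74)[:,:2]
print(P.round(1),P.mean(0))
for i in range(4): d=P[(i+1)%4]-P[i]; print(np.linalg.norm(d),np.degrees(np.arctan2(d[1],d[0])))
T=np.array([[-140,-109],[-140,109],[140,109],[140,-109.]])
from scipy.optimize import least_squares
def f(p): 
    r=np.array([[np.cos(p[2]),-np.sin(p[2])],[np.sin(p[2]),np.cos(p[2])]]); return (T@r.T+p[:2]-P).ravel()
s=least_squares(f,[580,75,0.05]); print(s.x,np.degrees(s.x[2]),s.fun.reshape(-1,2).round(1))
# button px
hsv=cv2.cvtColor(c["color"],cv2.COLOR_BGR2HSV); m=cv2.inRange(hsv,(0,150,120),(8,255,255))
k=np.zeros_like(m);k[130:160,235:265]=1;m*=k
ys,xs=np.nonzero(m);print("btn",xs.mean(),ys.mean(),back(c,(xs.mean(),ys.mean()),67))
# from top view
t=bot.camera("top")
pp=[(95+x/4.5-.5,130+y/4.5-.5) for x,y in [(353,473),(670,463),(655,66),(350,78)]]
P=back(t,pp,74)[:,:2][[1,0,3,2]];s=least_squares(f,[580,75,0.05]); print("top",s.x,s.fun.reshape(-1,2).round(1))
E
```

```text
[[417.7 -36.8]
 [406.7 176.8]
 [680.8 191.8]
 [692.6 -22.3]] [549.45539463  77.38849134]
213.83793629887552 92.9595036883572
274.4774883911752 3.143523252900339
214.5114007920914 -86.82359282107421
275.2882221365997 -176.99686734895587
[5.49455395e+02 7.73884913e+01 5.36042655e-02] 3.0712981757757496 [[-2.2 -2.2]
 [-2.9  1.9]
 [ 2.7  1.9]
 [ 2.5 -1.6]]
btn 249.8783783783784 145.28378378378378 [[451.10184645  70.79555549  67.        ]]
top [5.49615074e+02 7.43250318e+01 4.93710881e-02] [[-1.5 -2.9]
 [-3.5  3. ]
 [ 2.8  3.3]
 [ 2.2 -3.4]]
```

```bash
python3 - <<'E'
from h import *
y=np.radians(-20.5); q=down(y)
bot.command_gripper(45)
bot.move_ptp([456.3,368.6,180],q)
bot.line_to([456.3,368.6,79],velocity=120)
print(bot.current_tcp_pos(),bot.current_force())
bot.command_gripper(0,squeeze=70)
print(bot.current_gripper_width(),bot.current_tcp_pos())
bot.line_to([456.3,368.6,180],velocity=150)
bot.wait(.2); shot("wrist","pin_up"); shot("scene","pin_up_s")
print(bot.current_force(),bot.current_gripper_width(),bot.current_time_s())
E
```

```text
[457.04114549 369.07490741  79.78080854] [ 0.70827721 -0.27257929 -0.01062951]
18.95535536260369 [457.08500585 369.18450727  80.19972727]
[-1.05534398 -0.06038525 -0.41843169] 19.68492834331995 11.2667
```

View pics/pin_up.png

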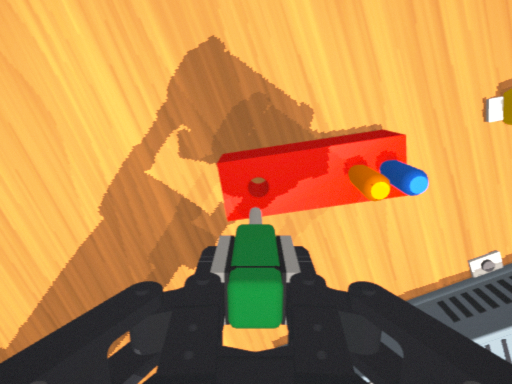

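```bash
python3 - <<'E'
from h import *
c=bot.camera("wrist"); p=np.array(bot.current_tcp_pos()); print(p)
print("tip proj",proj(c,p-[0,0,75]),"hole",back(c,(258,187),48))
bot.move_ptp([450,71.2,185],down(0.0536)); bot.wait(.2)
c=shot("wrist","btn"); p=np.array(bot.current_tcp_pos()); print(p,"tip",proj(c,p-[0,0,75]))
hsv=cv2.cvtColor(c["color"],cv2.COLOR_BGR2HSV); m=cv2.inRange(hsv,(24,150,80),(34,255,255))
k,l,s,ce=cv2.connectedComponentsWithStats(m); print(s[1:],ce[1:])
E
```

```text
[455.95943649 368.37350455 179.2090344 ]
tip proj [[255.25781945 212.69405952]] hole [[458.8446318  369.86581204  48.        ]]
[450.22527423  71.9843406  184.99414206] tip [[254.34963349 213.06713957]]
[[237 180  39  38 533]
 [274 328   1   1   1]
 [354 367   3   3   5]
 [355 371   1   1   1]
 [358 374  10   8  18]
 [369 381   2   3   3]] [[255.67542214 195.77673546]
 [274.         328.        ]
 [354.6        368.2       ]
 [355.         371.        ]
 [363.27777778 377.38888889]
 [369.33333333 382.        ]]
```

View pics/btn.png

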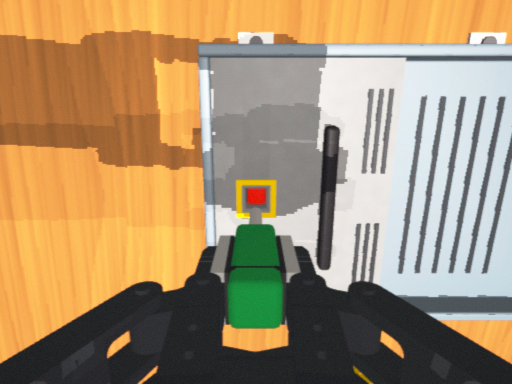

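```bash
python3 - <<'E'
from h import *
c=bot.camera("wrist")
hsv=cv2.cvtColor(c["color"],cv2.COLOR_BGR2HSV); m=cv2.inRange(hsv,(0,150,80),(8,255,255));k=np.zeros_like(m);k[175:220,235:280]=1;m*=k
ys,xs=np.nonzero(m);print(len(xs),xs.min(),xs.max(),ys.min(),ys.max(),back(c,(xs.mean(),ys.mean()),67),back(c,(256,198.5),74))
p=np.array(bot.current_tcp_pos());print(p,proj(c,p-[0,0,118]))
E
```

```text
299 247 265 188 203 [[451.35495343  71.47219331  67.        ]] [[451.33610698  71.0817193   74.        ]]
[450.1668277   71.90270161 184.97082241] [[254.53671465 194.80861047]]
```

```bash
python3 - <<'E'
from h import *
def F(n=4):
    v=[]
    for i in range(n): v.append(bot.current_force()); bot.wait(.02)
    return np.mean(v,0)
f0=F(); print(f0)
X=450.8;Y=71.3
bot.line_to([X,Y,147],velocity=80); print(147,F()-f0)
for z in [143,141,140,139,138,137.5,137]:
    bot.line_to([X,Y,z],velocity=40); bot.wait(.1); f=F()-f0; print(z,f.round(2),np.round(bot.current_tcp_pos(),1))
    if f[2]>4.3: break
shot("wrist","press")
print(bot.current_time_s())
E
```

```text
[-0.29705333 -0.00171212 -0.66442102]
147 [0.78557975 0.08761383 0.13172741]
143 [ 0.65 -0.01  0.57] [451.   71.3 143.2]
141 [0.32 0.09 1.96] [451.1  71.3 141.3]
140 [ 1.04 -0.06  2.87] [451.1  71.3 140.2]
139 [1.07 0.24 3.29] [451.1  71.3 139.2]
138 [ 1.66 -0.16  4.38] [451.   71.3 138.1]
15.65
```

View pics/press.png

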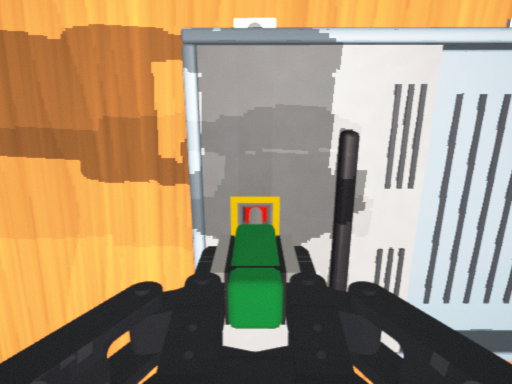

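```bash
python3 - <<'E'
from h import *
u=np.array([np.cos(.0536),np.sin(.0536),0]); p0=np.array([450.8,71.3,138])
def F(n=4):
    v=[]
    for i in range(n): v.append(bot.current_force()); bot.wait(.02)
    return np.mean(v,0).round(2)
for d in [8,16,30,60,100,118,124,127,129,131]:
    z=np.array([0,0,0 if d<=30 else 1.5])
    bot.line_to(p0+u*d+z,velocity=60); f=F(); print(d,f,np.round(bot.current_tcp_pos(),1))
    if d>110 and f[0]<-8: break
shot("wrist","opened"); shot("top","opened_t"); print(bot.current_time_s())
E
```

```text
8 [ 0.99 -0.21  4.77] [459.   71.7 138.1]
16 [0.96 0.   4.41] [467.   72.2 138.1]
30 [ 0.84 -0.15  4.75] [480.9  72.9 138.1]
60 [-0.15  0.45  2.6 ] [510.8  74.6 139.4]
100 [ 1.19 -0.04  2.1 ] [551.9  76.7 140.1]
118 [ 1.42 -0.48  2.94] [569.9  77.7 139.9]
124 [ 0.44 -0.06  2.59] [574.9  78.  139.5]
127 [-1.37 -0.55  2.34] [577.4  78.1 139.3]
129 [-1.12 -0.66  2.45] [579.5  78.2 139.3]
131 [-3.05 -0.49  3.61] [581.   78.3 139.3]
20.2833
```

View pics/opened.png

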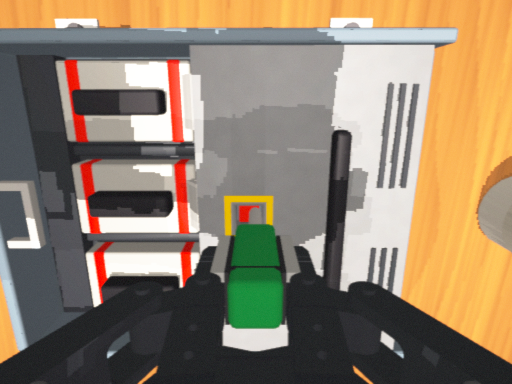

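```bash
python3 - <<'E'
from h import *
u=np.array([np.cos(.0536),np.sin(.0536),0]); p0=np.array([450.8,71.3,139.5])
for d in [132.5,134]:
    bot.line_to(p0+u*d,velocity=40); bot.wait(.15); print(d,bot.current_force().round(1) if hasattr(bot.current_force(),'round') else bot.current_force(),bot.current_tcp_pos())
bot.line_to(p0+u*130,velocity=60)
p=p0+u*130; p[2]=190; bot.line_to(p,velocity=120)
# over rack: same attitude as picked
bot.move_ptp([456.6,368.8,180],down(np.radians(-20.5))); bot.wait(.25)
c=shot("wrist","pin_back"); print(bot.current_tcp_pos(),bot.current_time_s())
E
```

```text
132.5 [-4.8 -1.1  5.3] [581.4094595   78.34123731 139.11595396]
134 [-7.3 -0.9  5.8] [581.73711006  78.354504   138.85614361]
[457.2606478  368.07102805 180.08934815] 23.4
```

View pics/pin_back.png

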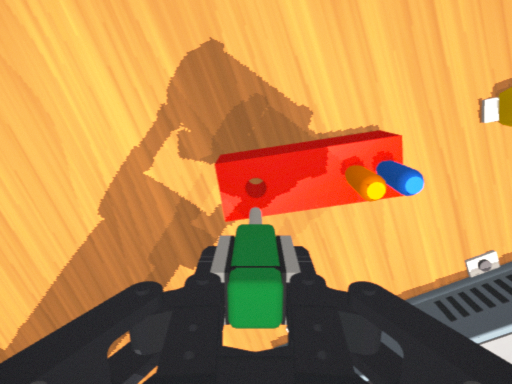

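```bash
python3 - <<'E'
from h import *
bot.line_to([456.4,368.7,110],velocity=150); print(bot.current_force())
bot.line_to([456.4,368.7,80],velocity=80); print(bot.current_force())
bot.command_gripper(45); bot.line_to([456.4,368.7,190],velocity=150)
bot.command_gripper(40)
bot.move_ptp([430,77,330],down(np.pi/2+0.0536)); bot.wait(.25)
c=shot("wrist","bays"); t=shot("top","bays_t"); print(bot.current_time_s())
import pickle; pickle.dump(c,open("bays.pkl","wb")); pickle.dump(t,open("bays_t.pkl","wb"))
cv2.imwrite("pics/zt.png",cv2.resize(t["color"][130:250,90:265],None,fx=4.5,fy=4.5))
E
```

```text
[ 0.86367321  0.52808335 -0.25971543]
[-1.53620194 -1.23374523  3.95039623]
28.5167
```

View pics/bays.png

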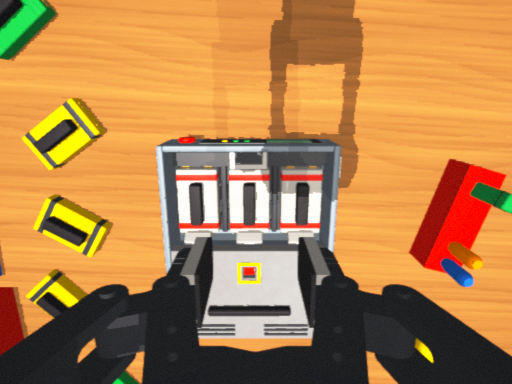

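View pics/zt.png

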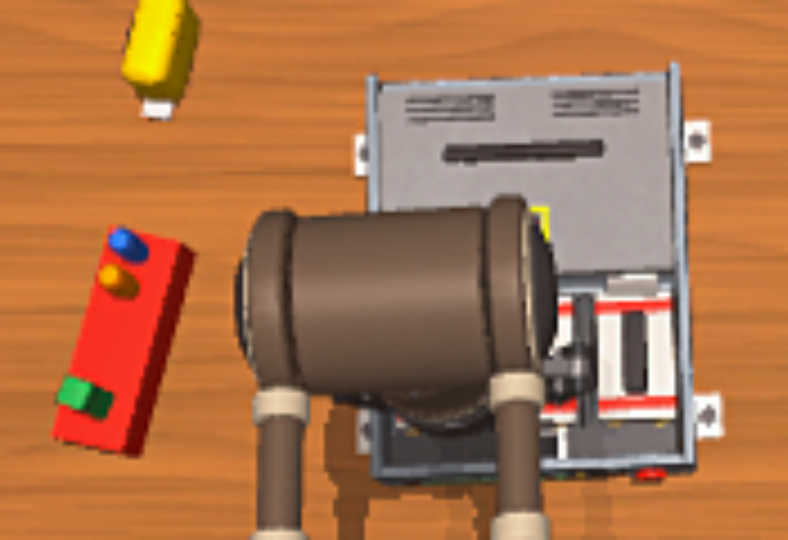

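```bash
python3 - <<'E'
from h import *
import pickle
c=pickle.load(open("bays.pkl","rb")); D=pickle.load(open("views.pkl","rb"))
def rib(c,roi,z,lab):
    g=c["color"].max(2); m=(g<60).astype(np.uint8); k=np.zeros_like(m);k[roi[1]:roi[3],roi[0]:roi[2]]=1;m*=k
    n,l,s,ce=cv2.connectedComponentsWithStats(m)
    for i in range(1,n):
        if s[i,4]>60:
            pts=np.argwhere(l==i)[:,::-1]; r=cv2.minAreaRect(back(c,pts,z)[:,:2].astype(np.float32)); print(lab,s[i],[np.round(t,1) for t in r],back(c,ce[i],z).round(1))
rib(c,(183,178,212,228),52,"L(bay3)"); rib(c,(236,178,264,228),52,"bay2"); rib(c,(288,178,318,228),52,"bay1")
u=np.array([np.cos(.0536),np.sin(.0536)]);v=np.array([-u[1],u[0]])
for y in (-70,0,70): print((np.array([549.5,76])-58.5*u+y*v).round(1))
rib(D["packs"],(235,75,285,115),40,"f"); rib(D["packs"],(238,178,285,215),40,"f");rib(D["packs"],(222,262,262,300),40,"f")
rib(c,(30,110,80,155),40,"f'"); 
E
```

```text
L(bay3) [191 183  12  40  99] [array([490.7,  11.1]), array([52.8, 12.5]), np.float64(14.9)] [[485.3   9.8  52. ]]
bay1 [296 183  13  37 180] [array([482.2, 141.7]), array([48.6, 14.3]), np.float64(3.4)] [[469.7 139.9  52. ]]
[494.8   3. ]
[491.1  72.9]
[487.3 142.8]
f [244 186  36  20 110] [array([ 541.4, -177.9]), array([52.1,  4.2]), np.float64(63.4)] [[ 541.2 -178.1   40. ]]
f [226 266  32  28 184] [array([ 670.1, -206.4]), array([55.6, 16.3]), np.float64(45.5)] [[ 665.  -205.9   40. ]]
f' [ 41 120  36  33 203] [array([ 419.2, -172.2]), array([15.4, 58.7]), np.float64(43.7)] [[ 415.5 -165.4   40. ]]
```

```bash
python3 - <<'E'
from h import *
import pickle
c=pickle.load(open("bays.pkl","rb")); D=pickle.load(open("views.pkl","rb"))
def box(im,c,x,y,a,z,L,W,s,o,col):
    ca,sa=np.cos(a),np.sin(a)
    P=np.array([[x+ca*i*L/2-sa*j*W/2,y+sa*i*L/2+ca*j*W/2,z] for i,j in [(1,1),(1,-1),(-1,-1),(-1,1)]])
    p=((proj(c,P)-o+.5)*s).astype(int); cv2.polylines(im,[p],True,col,1)
o=np.array([150,130]);s=4
im=cv2.resize(c["color"][130:260,150:345],None,fx=s,fy=s)
for b in [(494.8,3),(491.1,72.9),(487.3,142.8)]:
    box(im,c,*b,.0536,52,56,16,s,o,(0,255,0)); box(im,c,*b,.0536,34,90,54,s,o,(255,0,255))
cv2.imwrite("pics/ov1.png",im)
c=D["packs"];o=np.array([180,40]);s=4
im=cv2.resize(c["color"][40:190,180:330],None,fx=s,fy=s)
for b in [(418,-180,np.radians(128)),(547.5,-180.7,np.radians(62.5)),(673.5,-207.5,np.radians(45))]:
    box(im,c,*b,40,56,16,s,o,(0,255,0)); box(im,c,*b,22,90,54,s,o,(255,0,255))
cv2.imwrite("pics/ov2.png",im)
o=np.array([180,160]);im=cv2.resize(c["color"][160:310,180:330],None,fx=s,fy=s)
for b in [(418,-180,np.radians(128)),(547.5,-180.7,np.radians(62.5)),(673.5,-207.5,np.radians(45))]:
    box(im,c,*b,40,56,16,s,o,(0,255,0)); box(im,c,*b,22,90,54,s,o,(255,0,255))
cv2.imwrite("pics/ov3.png",im)
E
```

```text
(no output)
```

View pics/ov1.png

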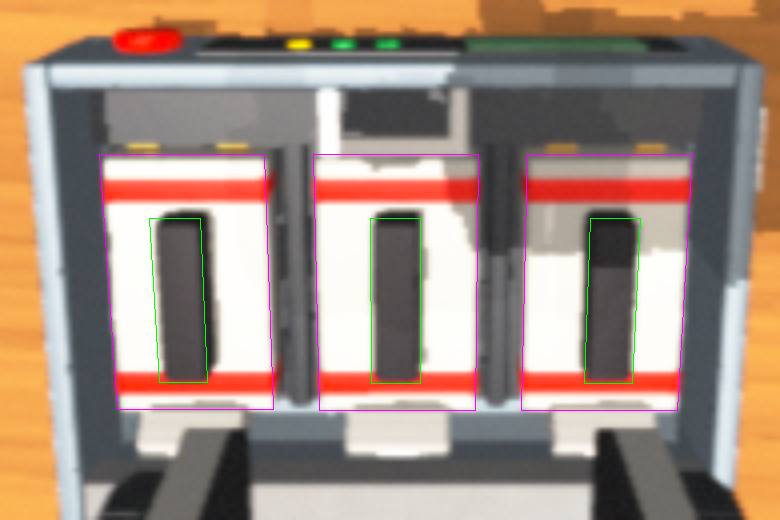

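View pics/ov2.png

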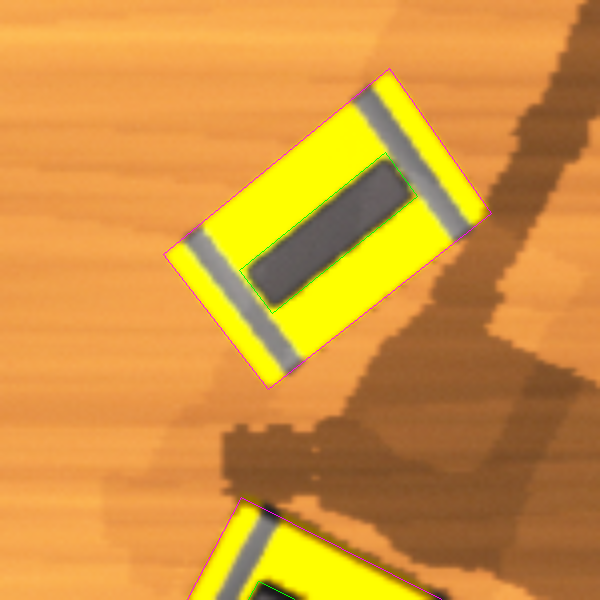

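View pics/ov3.png

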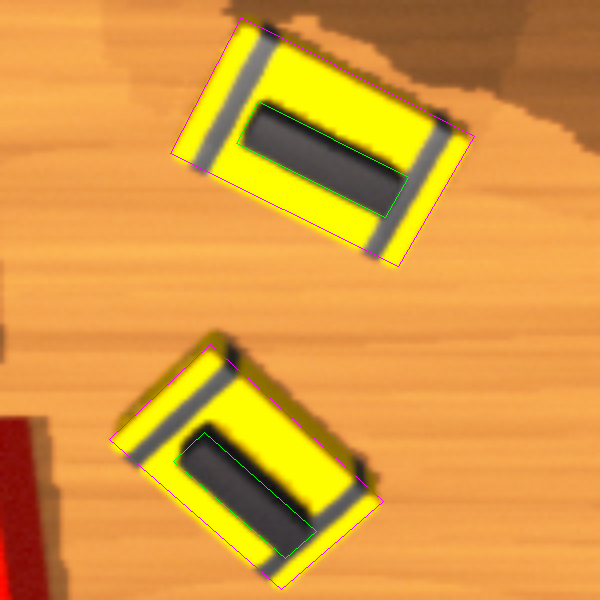

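```bash
cat >> h.py <<'E'
UY=0.0536
BAY={1:(487.3,142.8),2:(491.1,72.9),3:(494.8,3.0)}
TR=(537.,-370.)
def F(n=3):
    v=[]
    for i in range(n): v.append(bot.current_force()); bot.wait(.02)
    return np.mean(v,0).round(2)
def pick(x,y,yaw,zu,opening=30,h=39,clear=100,squeeze=90,v2=60):
    q=down(yaw); bot.command_gripper(opening)
    bot.move_ptp([x,y,zu+h+clear],q)
    bot.line_to([x,y,zu+h+25],velocity=200); f0=F()
    bot.line_to([x,y,zu+h],velocity=v2); print("down",F()-f0,np.round(bot.current_tcp_pos(),1))
    bot.command_gripper(0,squeeze=squeeze); print("width",round(bot.current_gripper_width(),1))
    return f0
E
python3 - <<'E'
from h import *
x,y=BAY[2]; pick(x,y,np.pi/2+UY,12,opening=28)
c=shot("wrist","g2")
bot.line_to([x,y,51+12],velocity=30); print(F())
bot.line_to([x,y,51+50],velocity=60); print(F()); shot("wrist","g2b")
bot.line_to([x,y,210],velocity=200); print(bot.current_gripper_width(),bot.current_time_s())
E
```

```text
down [-0.8   0.22  0.13] [491.   72.9  50.8]
width 13.3
[-2.67  0.24 -1.95]
[ 0.23  0.15 -2.53]
13.446907311977002 33.2583
```

View pics/g2.png

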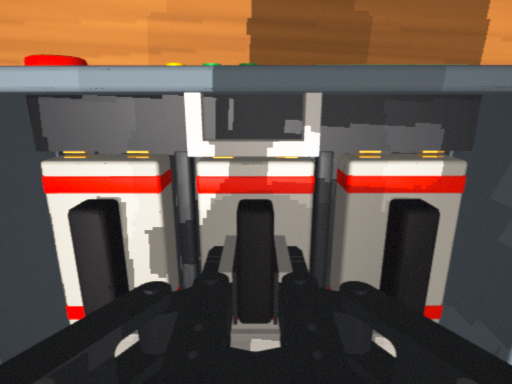

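View pics/g2b.png

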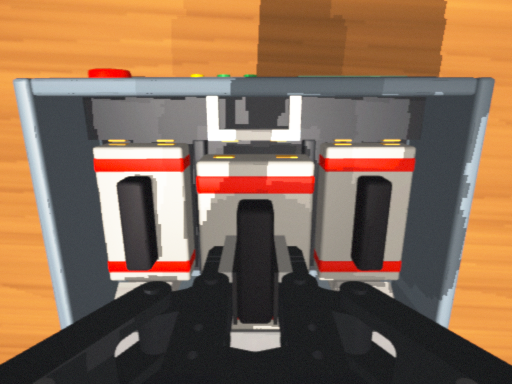

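```bash
cat >> h.py <<'E'
def tray_put(dx,h=39):
    x,y=TR[0]+dx,TR[1]; q=down(0.0)
    bot.move_ptp([x,y,150],q); bot.line_to([x,y,80],velocity=250); f0=F()
    bot.line_to([x,y,4+h+1],velocity=80); print("tray",F()-f0,np.round(bot.current_tcp_pos(),1))
    bot.command_gripper(28); bot.line_to([x,y,150],velocity=250)
E
python3 - <<'E'
from h import *
tray_put(-64)
bot.move_ptp([500,-300,300],down(np.pi/2)); bot.wait(.2)
c=shot("wrist","t1"); print(bot.current_time_s())
import pickle; pickle.dump(c,open("t1.pkl","wb"))
E
```

```text
tray [-0.63  1.77  1.46] [ 472.6 -369.7   43.5]
38.45
```

View pics/t1.png

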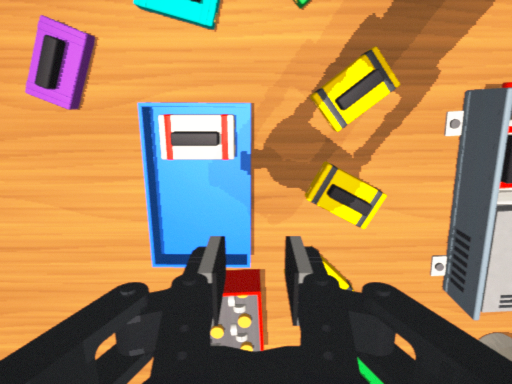

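The spent pack lies flat in the tray at (198,138) px, and the fresh packs haven't moved. Next is bay 1, with a monitored descent because the side wall is close.

```bash
python3 - <<'E'
from h import *
v=np.array([-np.sin(UY),np.cos(UY)])
x,y=np.array(BAY[1])-2.5*v
bot.command_gripper(26)
bot.move_ptp([x,y,150],down(np.pi/2+UY)); bot.line_to([x,y,75],velocity=200); f0=F()
for z in [68,63,60,57,54,52,51]:
    bot.line_to([x,y,z],velocity=60); bot.wait(.05); f=F()-f0; print(z,f,np.round(bot.current_tcp_pos(),1))
    if abs(f).max()>4: break
shot("wrist","b1"); shot("scene","b1s"); print(bot.current_time_s())
E
```

```text
68 [-0.53 -0.17 -0.23] [487.8 140.4  68.5]
63 [-0.6   0.12  0.  ] [487.3 140.3  62.8]
60 [ 0.28 -0.2   0.07] [487.4 140.3  59.9]
57 [-0.21 -0.35 -0.43] [487.4 140.3  56.9]
54 [ 0.02 -0.21  0.01] [487.4 140.3  53.9]
52 [-0.2 -0.4 -0.1] [487.4 140.3  52. ]
51 [-0.2  -0.68  0.55] [487.4 140.3  51. ]
43.5083
```

View pics/b1.png

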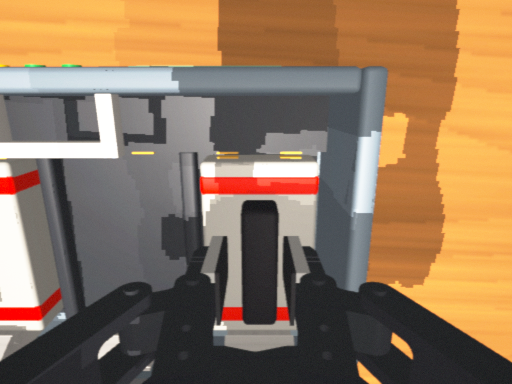

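```bash
python3 - <<'E'
from h import *
v=np.array([-np.sin(UY),np.cos(UY)])
x,y=np.array(BAY[1])-2.5*v
bot.command_gripper(0,squeeze=90); print(bot.current_gripper_width(),F())
bot.line_to([x,y,63],velocity=40); print(F()); bot.line_to([x,y,170],velocity=180); print(F())
shot("wrist","b1b")
tray_put(0)
# bay 3
x,y=np.array(BAY[3])+3*v
bot.command_gripper(26)
bot.move_ptp([x,y,150],down(np.pi/2+UY)); bot.line_to([x,y,75],velocity=200); f0=F()
for z in [60,55,51]:
    bot.line_to([x,y,z],velocity=60); bot.wait(.05); f=F()-f0; print(z,f,np.round(bot.current_tcp_pos(),1))
    if abs(f).max()>4: raise SystemExit
bot.command_gripper(0,squeeze=90); print(bot.current_gripper_width(),F())
bot.line_to([x,y,63],velocity=40); print(F()); bot.line_to([x,y,170],velocity=180); print(F())
shot("wrist","b3b")
tray_put(64)
bot.move_ptp([490,-250,330],down(np.pi/2)); bot.wait(.2)
c=shot("wrist","t2"); print(bot.current_time_s())
import pickle; pickle.dump(c,open("t2.pkl","wb"))
E
```

```text
13.165762568467477 [-0.76  0.11  4.  ]
[-3.16  0.3  -2.44]
[-0.11 -0.49 -2.51]
tray [-0.77  1.04  1.19] [ 536.7 -369.8   43.5]
60 [-0.15 -0.62 -0.47] [494.8   6.   60.1]
55 [-0.18 -0.81 -0.76] [494.6   6.   54.9]
51 [-0.08 -0.23 -0.67] [494.5   6.   50.9]
13.579420714373274 [-0.65 -0.73  3.9 ]
[-2.68 -0.59 -2.04]
[ 0.27 -0.06 -2.52]
tray [-1.6   0.37  1.27] [ 600.8 -369.9   43.5]
59.125
```

View pics/t2.png

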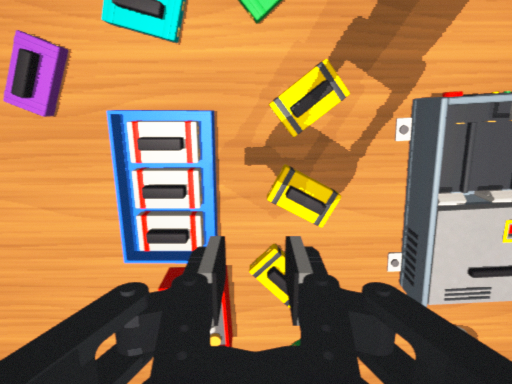

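```bash
cat >> h.py <<'E'
FR={"A":(418,-180,np.radians(128)),"B":(547.5,-180.7,np.radians(62.5)),"C":(673.5,-207.5,np.radians(45))}
def box(im,c,x,y,a,z,L,W,s,o,col):
    ca,sa=np.cos(a),np.sin(a)
    P=np.array([[x+ca*i*L/2-sa*j*W/2,y+sa*i*L/2+ca*j*W/2,z] for i,j in [(1,1),(1,-1),(-1,-1),(-1,1)]])
    p=((proj(c,P)-o+.5)*s).astype(int); cv2.polylines(im,[p],True,col,1)
def ov(c,f,x0,y0,x1,y1,s,poses,dz=0):
    im=cv2.resize(c["color"][y0:y1,x0:x1],None,fx=s,fy=s); o=np.array([x0,y0])
    for b in poses: box(im,c,*b,40+dz,56,16,s,o,(0,255,0)); box(im,c,*b,22+dz,90,54,s,o,(255,0,255))
    cv2.imwrite(f"pics/{f}.png",im)
E
python3 - <<'E'
from h import *
import pickle
c=pickle.load(open("t2.pkl","rb")); ov(c,"ov4",240,50,360,310,2.3,FR.values())
E
```

```text
(no output)
```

View pics/ov4.png

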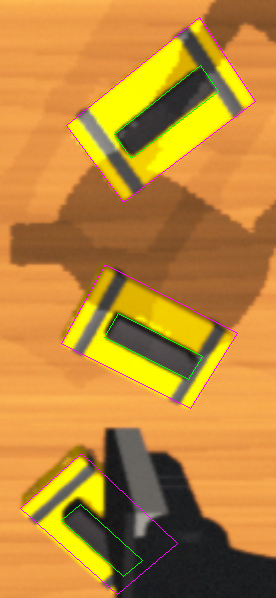

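```bash
cat >> h.py <<'E'
def put_bay(b,yaw,dy=0,h=39,rel=28,du=-0.5):
    u=np.array([np.cos(UY),np.sin(UY)]); v=np.array([-u[1],u[0]])
    x,y=np.array(BAY[b])+dy*v+du*u
    bot.move_ptp([x,y,160],down(yaw)); bot.line_to([x,y,12+h+28],velocity=200); f0=F()
    for dz in [20,15,11,8,5,3,1.5,0.5,-0.5]:
        bot.line_to([x,y,12+h+dz],velocity=40); f=F()-f0; print(dz,f,np.round(bot.current_tcp_pos(),1))
        if f[2]>25 or abs(f[:2]).max()>12: print("STOP"); return False
    bot.command_gripper(rel); bot.wait(.1)
    bot.line_to([x,y,12+h+60],velocity=150); return True
E
python3 - <<'E'
from h import *
x,y,a=FR["A"]
pick(x,y,a-np.pi/2,0)
bot.line_to([x,y,170],velocity=200)
put_bay(2,np.pi/2+UY)
bot.move_ptp([430,77,330],down(np.pi/2+0.0536)); bot.wait(.25)
c=shot("wrist","bays2"); print(bot.current_time_s())
ov(c,"ov5",150,130,345,260,4,[BAY[2]+(UY,)],dz=12)
E
```

```text
down [ 0.76  0.3  -0.12] [ 417.9 -179.9   38.8]
width 13.7
20 [ 0.04  0.25 -0.45] [490.5  72.9  71.1]
15 [-0.24  0.48 -0.59] [490.3  73.   65.7]
11 [ 0.29  0.98 -0.55] [490.4  72.9  61.7]
8 [ 0.16  0.42 -1.62] [490.3  72.8  58.7]
5 [ 1.91  0.57 -1.06] [491.3  72.9  56.2]
3 [ 2.52  0.53 -0.1 ] [491.2  72.9  54.3]
1.5 [2.43 0.15 0.24] [490.6  72.9  52.5]
0.5 [2.45 0.52 0.42] [490.7  72.9  51.5]
-0.5 [-0.64 -0.21  7.93] [490.7  72.9  51.5]
69.1417
```

View pics/ov5.png

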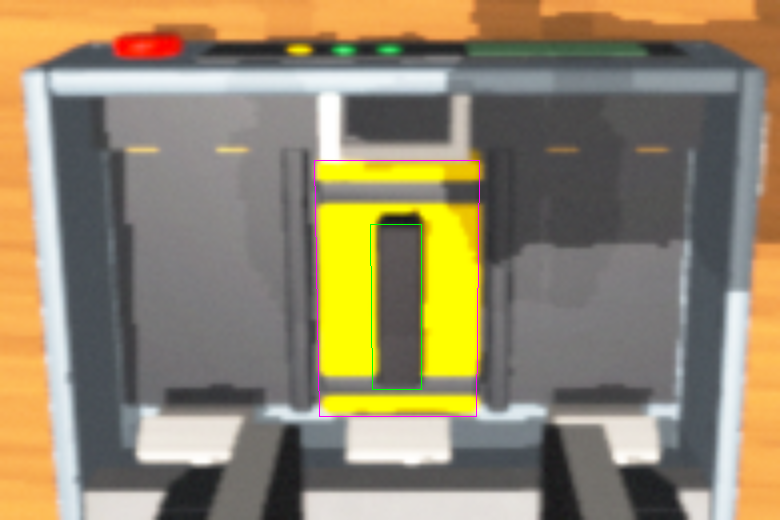

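```bash
python3 - <<'E'
from h import *
bot.move_ptp([490,-200,330],down(np.pi/2)); bot.wait(.2)
c=shot("wrist","pre2"); ov(c,"ov6",200,60,330,320,2.3,FR.values()); print(bot.current_time_s())
E
```

```text
70.4833
```

View pics/ov6.png

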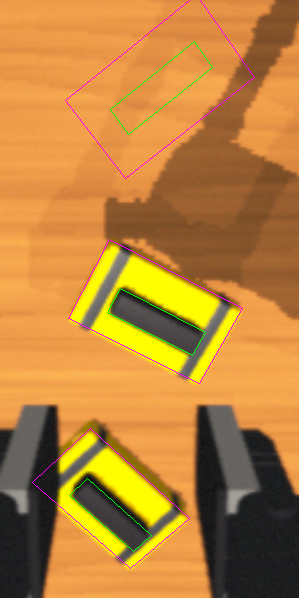

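Packs B and C haven't moved, and the outlines match. B goes to bay 3.

```bash
python3 - <<'E'
from h import *
x,y,a=FR["B"]
pick(x,y,a-np.pi/2,0)
bot.line_to([x,y,170],velocity=200)
print(put_bay(3,-np.pi/2+UY,dy=1.5,rel=23))
bot.move_ptp([600,-190,330],down(np.pi/2)); bot.wait(.2)
c=shot("wrist","pre3"); ov(c,"ov7",100,60,420,320,2.3,FR.values()); print(bot.current_time_s())
E
```

```text
down [0.38 0.32 0.25] [ 547.5 -180.7   38.8]
width 13.6
20 [-0.45  0.16 -0.39] [494.3   4.5  71.2]
15 [-0.36  0.2   0.21] [494.1   4.5  65.8]
11 [-0.37 -0.37  0.15] [494.1   4.5  61.8]
8 [-0.39  0.24 -1.35] [494.    4.5  58.7]
5 [ 0.66 -0.31 -0.21] [495.2   4.4  56.4]
3 [0.94 0.62 0.29] [494.5   4.5  54.1]
1.5 [ 1.34  0.45 -0.26] [494.2   4.5  52.4]
0.5 [2.06 0.57 0.89] [494.5   4.4  51.7]
-0.5 [-0.71  0.81  9.22] [494.5   4.5  51.7]
True
83.4833
```

View pics/ov7.png

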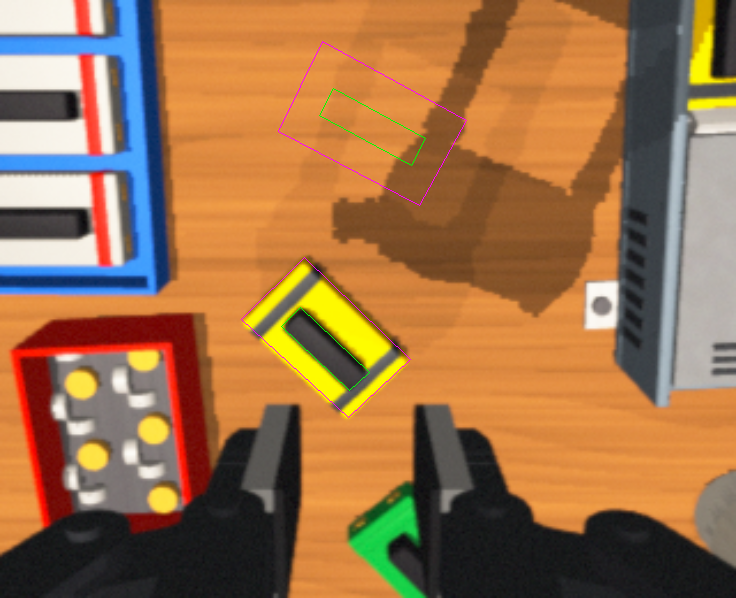

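```bash
python3 - <<'E'
from h import *
x,y,a=FR["C"]; x-=0.8
pick(x,y,a-np.pi/2,0)
bot.line_to([x,y,170],velocity=200)
print(put_bay(1,-np.pi/2+UY,dy=-1.5,rel=23))
bot.move_ptp([430,77,330],down(np.pi/2+0.0536)); bot.wait(.25)
c=shot("wrist","bays3"); print(bot.current_time_s())
ov(c,"ov8",150,130,345,260,4,[b+(UY,) for b in BAY.values()],dz=12)
E
```

```text
down [ 0.25  0.13 -0.29] [ 672.7 -207.5   38.8]
width 13.5
20 [-0.5   0.03  0.07] [486.9 141.4  71.2]
15 [-0.05 -0.35  0.41] [486.7 141.2  65.8]
11 [-0.24 -0.12 -0.06] [486.7 141.2  61.8]
8 [ 0.94 -0.22 -2.25] [486.6 141.2  58.6]
5 [ 1.71  0.14 -0.7 ] [487.3 141.3  56.1]
3 [2.81 0.33 0.26] [488.  141.5  54.5]
1.5 [ 2.47 -0.3   0.58] [487.  141.3  52.5]
0.5 [1.97 0.1  3.33] [487.3 141.4  51.8]
-0.5 [-0.09 -0.32 10.84] [487.3 141.4  51.8]
True
96.8917
```

View pics/ov8.png

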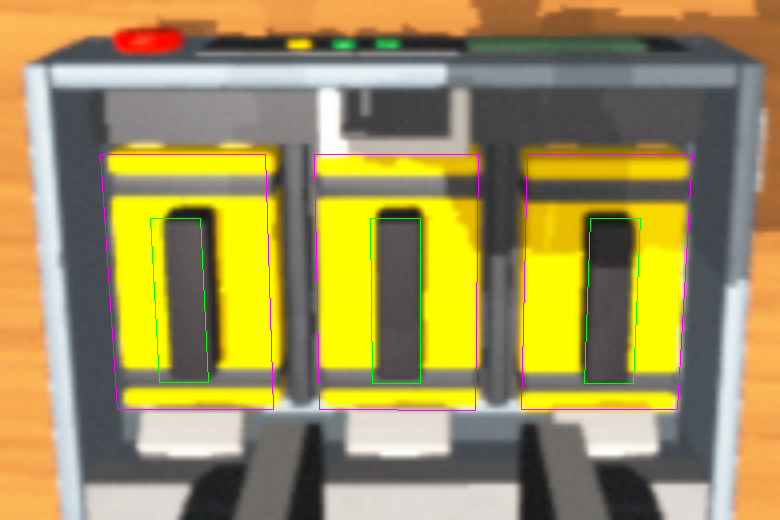

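View pics/bays3.png

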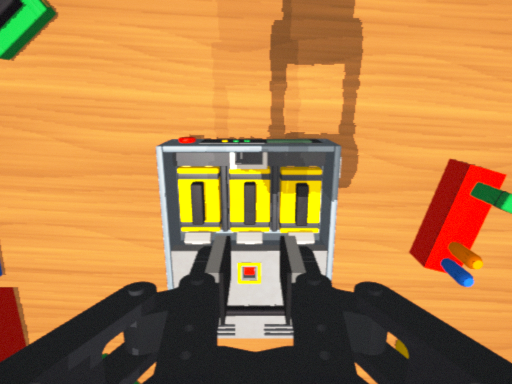

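All three packs sit in their bays and match the outlines. I'll do a short safety press on the rear of each rib, which also checks its height, and then shut the cover.

```bash
python3 - <<'E'
from h import *
u=np.array([np.cos(UY),np.sin(UY)]); v=np.array([-u[1],u[0]]); q=down(np.pi/2+UY)
bot.command_gripper(0)
for b,dy in ((3,2.5),(2,0.5),(1,-0.5)):
  for off in (14,-18):
    x,y=np.array(BAY[b])+off*u+dy*v
    bot.move_ptp([x,y,85],q); f0=F()
    for z in [70,68,67,66,65.3,64.6,64]:
        bot.line_to([x,y,z],velocity=50); bot.wait(.05); f=F(2)-f0
        if f[2]>9: break
    print(b,off,z,f.round(1),np.round(bot.current_tcp_pos(),1)); bot.line_to([x,y,90],velocity=150)
print(bot.current_time_s())
E
```

```text
3 14 64.6 [-2.9  0.4 10. ] [508.9   6.2  66.1]
3 -18 64.6 [-4.4  0.  11.3] [476.9   4.5  66. ]
2 14 64.6 [-2.4  0.6 11. ] [505.3  74.2  66. ]
2 -18 64.6 [-4.1 -0.3 11.7] [473.4  72.4  66. ]
1 14 64.6 [-2.2 -0.5 10.1] [501.6 143.1  66.1]
1 -18 64.6 [-3.9 -0.4 10.8] [469.6 141.4  66. ]
115.2583
```

All ribs read TCP 66.0–66.1 mm at both ends, so the packs are level and on the floor. Shutting the cover next.

```bash
python3 - <<'E'
from h import *
u=np.array([np.cos(UY),np.sin(UY),0]); q=down(np.pi/2+UY); o=np.array([549.5,76,0])
P=lambda s,z=92: o+s*u+[0,0,z]
bot.move_ptp(P(104,150),q); bot.line_to(P(104),velocity=150); f0=F()
print(F()-f0,bot.current_tcp_pos())
for s in [92,60,20,-5,-12,-18,-22,-26,-29,-31,-32,-33,-34,-35,-36,-37]:
    bot.line_to(P(s),velocity=70); bot.wait(.05); f=F()-f0; a=(np.array(bot.current_tcp_pos())-o)@u; print(s,round(a,1),f.round(1))
    if f[0]>25 or abs(f[2])>20: print("stop"); break
c=shot("wrist","shut"); print(bot.current_time_s())
E
```

```text
[-0.27  0.   -0.01] [652.7699681   82.01626563  91.943851  ]
92 92.0 [-0.2 -0.   0.1]
60 59.9 [-0.1 -0.2 -0.1]
20 19.9 [ 0.  -0.7 -0.1]
-5 -5.2 [ 0.   0.5 -0.2]
-12 -12.2 [0.7 0.1 0.2]
-18 -17.4 [1.9 0.  0.2]
-22 -21.3 [3.1 0.2 1.5]
-26 -26.7 [ 1.5 -0.3  1. ]
-29 -29.6 [1.6 0.3 0. ]
-31 -29.7 [ 5.   0.8 -3.4]
-32 -29.7 [ 6.7  0.6 -4.6]
-33 -29.8 [ 8.2  1.3 -5.9]
-34 -29.9 [10.1  1.2 -7.1]
-35 -29.9 [11.8  0.9 -8.4]
-36 -30.0 [12.9  1.  -9.1]
-37 -30.1 [14.2  1.3 -9.9]
123.5333
```

View pics/shut.png

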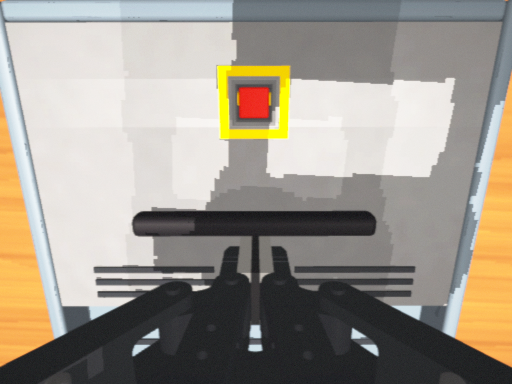

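```bash
python3 - <<'E'
from h import *
u=np.array([np.cos(UY),np.sin(UY),0]); q=down(np.pi/2+UY); o=np.array([549.5,76,0])
P=lambda s,z=92: o+s*u+[0,0,z]
bot.line_to(P(-25),velocity=60); bot.line_to(P(-25,120),velocity=150); bot.line_to(P(-68,120),velocity=150); bot.line_to(P(-68),velocity=100); f0=F()
for s in [-65,-62,-61,-60,-59,-58,-57]:
    bot.line_to(P(s),velocity=50); bot.wait(.05); f=F()-f0; print(s,round((np.array(bot.current_tcp_pos())-o)@u,1),f.round(1))
    if f[0]<-5: break
bot.line_to(P(-68),velocity=60); bot.line_to(P(-68,150),velocity=150)
# nudge home again
bot.line_to(P(-20,150),velocity=150); bot.line_to(P(-20),velocity=150); bot.line_to(P(-34),velocity=50); print(F()-f0,(np.array(bot.current_tcp_pos())-o)@u)
bot.line_to(P(-20),velocity=100); bot.line_to(P(-20,200),velocity=200)
bot.move_ptp([430,77,330],down(np.pi/2+0.0536)); bot.wait(.3); shot("wrist","fin_u")
bot.move_ptp([430,350,240],down(np.pi/2)); bot.wait(.3); c=shot("wrist","fin_r"); shot("top","fin_t");shot("scene","fin_s"); print(bot.current_time_s())
E
```

```text
-65 -64.6 [ 0.6  0.1 -0.1]
-62 -62.0 [-0.6  0.1 -0.2]
-61 -61.2 [-1.  -0.  -0.2]
-60 -60.4 [-2.4  0.   0. ]
-59 -60.0 [-4.8 -0.3  2.1]
-58 -59.8 [-7.1 -0.7  4.5]
[ 7.4   0.31 -4.62] -29.880525849718047
133.15
```

View pics/fin_u.png

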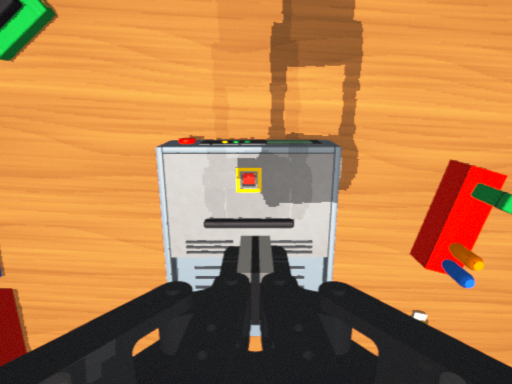

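View pics/fin_r.png

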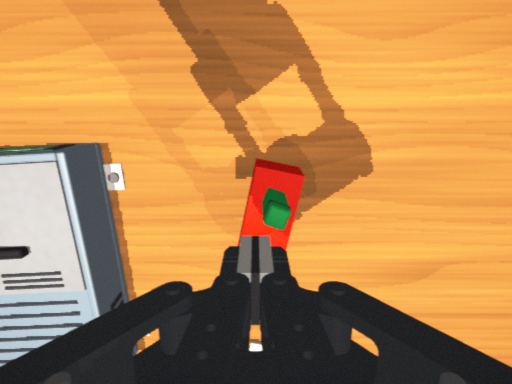

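View pics/fin_t.png

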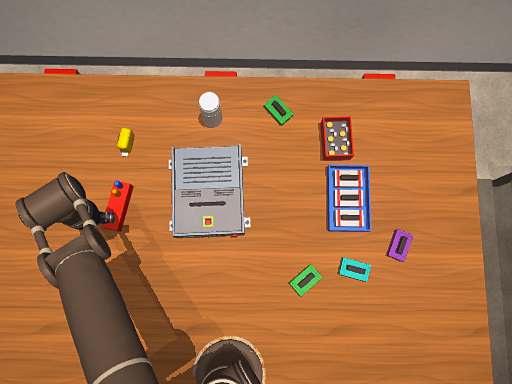

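```bash
python3 - <<'E'
from h import *
c=bot.camera("wrist"); hsv=cv2.cvtColor(c["color"],cv2.COLOR_BGR2HSV)
m=cv2.inRange(hsv,(55,100,90),(85,255,255)); n,l,s,ce=cv2.connectedComponentsWithStats(m)
for i in range(1,n):
    if s[i,4]>50: print(s[i],ce[i],back(c,ce[i],108))
cv2.imwrite("pics/zp.png",cv2.resize(c["color"][150:250,220:320],None,fx=5,fy=5))
E
```

```text
[263 189  24  21 233] [273.73819742 197.54935622] [[437.76355706 365.98089069 108.        ]]
[264 203  26  27 504] [276.15674603 215.64484127] [[453.59220613 368.2565997  108.        ]]
```

View pics/zp.png

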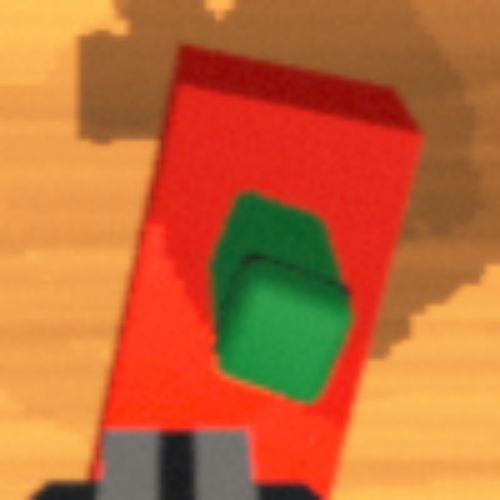

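```bash
python3 - <<'E'
from h import *
print(bot.current_force(),bot.current_time_s()); bot.hand_in()
E
```

```text
[-0.53811703  0.0233516  -0.38543281] 133.2
the job is handed in; nothing more can be done
```

The battery change is finished and was handed in at 133 s of the 210 s limit. `hand_in` gives no verdict, so the checks below are my own.

**What was done:**
- **Cover opened:** I held the release down with the pin tool (about 4.5 N) while pushing the cover to its end stop. The pin tool then went back into its hole.
- **Packs changed:** The three spent packs went into the tray, and the three charged packs were pressed into bays 1 to 3.
- **Cover shut:** I slid the cover closed with the thumb bar until it latched.

**Last checks:**
- **Charged packs:** Pressing near both ends of each rib gave the same height to 0.1 mm (66.0–66.1 mm), so the packs are level and on the floor. In the pictures they sit within about 3 mm of the bay centres; bay 3 is the most offset.
- **Spent packs:** All three lie flat in the tray.
- **Cover:** It stops at home. Pushed the opening way with about 7 N, it moved only its play of roughly 1.5–2 mm, and I then pushed it home again. The release looks up in the picture.
- **Pin tool:** It stands in its hole. Its handle top is about 2–3 mm from where it started, and any tilt is about 0.02 rad, within tolerance but also within measurement error.
- **Bystanders:** The spray can, parts bin, tape measure and look-alike packs appear unmoved in the final top picture. I compared these by eye, not by measurement.

No check failed. The only disagreement was early on, when pack positions taken near the edge of a wrist picture were about 4 mm off; I used the central views instead.

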